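# Weigh the egg basket on the sprung hook scale

## Robot

A 6-joint arm with a two-finger parallel gripper is mounted at the origin on the work surface. World frame = base frame: x ahead of the robot, y to its left, z up, the work surface at z = 0. Lengths are in m, angles in rad, forces in N, time in s.
With the tool pointing down it reaches from about 0.35 to 0.925 m from the base axis. Payload 6.4 kg.
Tool frame: the origin (TCP) lies midway between the tips of the shut fingers; the grasp point (between the pads) lies 19 mm behind it (arm.grip_point_offset is the distance from the TCP to the grasp point, in m); z points along the fingers, y is the line along which they close (so a half turn about z gives the same grasp; the last joint's range is limited). The gripper opens to 94 mm and grips with 3 to 60 N. Pads are 16 mm wide; open, the fingers measure 119 mm over their backs; the gripper's body (75 mm by 177 mm) begins 78 mm behind the grasp point.
Start: joints at [-1.407, 0.245, 1.558, -0, 1.339, -0.174], TCP at [0.215, -0.613, 0.205] pointing down, gripper open.
Joint ranges: [-3.13, 3.13], [-1.02, 2.26], [0.13, 2.54], [-0.95, 4.09], [0.21, 2.88], [-2.74, 2.74]. Speed limits (rad/s): [2.57, 2.57, 3.14, 3.14, 3.14, 3.14].

## Interface

Orientations are given as a 3x3 rotation matrix whose columns are the frame's x, y, z axes.
In Python, from station import telemetry, cams, arm gives the robot as it stands. The module is installed in compiled form; this text tells all that it offers.
- The arm moves only by the tool apply_moves, never from a script. Its argument "moves" is a list of rows, each an object with "translation": the shift along the world's x, y, z in m, a list of three; "twist": the turn about the world's z in rad; "jaw": the finger opening in m, from 0 to 0.094. In form: [{"translation": [dx, dy, dz], "twist": twist, "jaw": jaw}, ...]. A call has 1 to 10 rows; each row shifts and turns the commanded pose from where the row before left it; what a row does not reach is not made up. A row lasts 1/10 s, in which the tool goes at most 50 mm and 8.59 degrees, less where a joint would pass 70% of its speed; a pose out of reach is approached as far as the arm can. A call is refused whole if a number of a shift passes 0.05 or a number of a turn 0.15, either way. A call with a gripper value outside its range is refused whole. The fingers move at their own pace and stop on an object; "newtons" is the grip in N (left out, the last holds). Time passes only in rows, so rows that do not move let the fingers close. It gives the time, the measured TCP pose, the force, the opening and the grip force at its end, in the units of the state.
- telemetry.read_state(): the state, without advancing time (a new reading comes with each control period).
- cams.camera(name): name is "scene" or "top" or "wrist"; returns (picture, depth): 400x640x3 uint8, red, green, blue; 400x640 float32, m along the optical axis (not along the pixel's ray), 0 where there is no reading.
- cams.get_calibration(name): a dict with "fx", "fy", "cx", "cy" (pixels), "distortion" ([k1, k2, p1, p2, k3] as OpenCV has them; the pictures are not rectified), "rvec" (rotation vector, rad) and "tvec" (3), from world to camera coordinates, as OpenCV has them. Camera axes: x right, y down, z forward; pixel columns grow to the right and rows downward; lengths in m; the calibration is good to about 2 mm. A picture is of the moment at which its call begins: read the wrist's pose just before it. get_calibration takes no time and is no camera call; for the wrist camera it gives the pose at the moment of the call.
- arm.sign_off(): hands the job in; it is judged then, once.
The state is a dict: "time_s": time; "joint_pos": joint angles; "qd": joint speeds; "tau": joint torques, N m; "tcp_pos": TCP position; "tool_rot": TCP orientation; "contact_force": force on the tool from outside, world axes, zero at the start; "moment": the same for the moment, N m; "opening": opening from 0.0 (shut) to 1.0 (fully open); "grip_force": force on a finger pad.
Only numpy, scipy, OpenCV 4.12 (cv2) and the standard library are available. Lean on these libraries where they do the work, as an engineer would, in place of code of your own. Each camera call takes 0.05 s, during which the arm holds its last target. There are 200 camera calls.

## Task

Weigh the eggs: take the lid off the stockpot and lay it flat, knob up, in the middle of the chopping board, then lift the wire egg basket out of the pot by its wooden grip and hang it by its wire arch in the dip of the scale's sprung hook. Lower it on gently, without the hook being driven to the bottom of its travel, keep the basket upright all the way, and leave it hanging free and still. Leave the pot, mug, jar, bowl and salt mill where they stand.

Things in the scene. Friction and masses are not known exactly. Their poses are not given: they have to be found in the camera images.
- pot: plain steel stockpot standing on the worktop, loose, about 1.6 kg, outside diameter 176 mm, 160 mm high, wall and floor 5 mm; two side handles on its y axis reach 116 mm from its axis, 115 mm up. Origin: centre of its underside, z up.
- lid_knob (a point): centre of the black knob (cylinder, 32 mm across, 30 mm high) of the loose steel pot lid, 0.3 kg: a disc 184 mm across, 6 mm thick, with an 8 mm deep plug of 154 mm diameter below it, loose in the pot's mouth. The point is on the lid's axis, 23 mm above the disc's top face and 37 mm above the plug's underside, on which the lid rests when laid down; z points up out of the lid.
- basket_grip (a point): centre of the wooden grip, an upright block 22 x 22 mm, 44 mm high, faces square to x and y, atop the wire egg basket that stands on the pot's floor under the lid. 120 mm above the basket's underside; z up. The wire arch (8 mm thick) runs along y: legs at y = +-47 mm rise to 50 mm below this point, then slope up to a level piece 24 mm long whose underside is 30 mm below it.
- basket_arch (a point): underside of the middle of the basket's wire arch, the point that rests in the hook: on the basket's axis, 30 mm under the centre of the wooden grip, 90 mm above the basket's underside and 44 mm above its rim; the wire runs along this frame's y axis.
- board_top (a point): centre of the top face of the fixed wooden chopping board, 200 x 220 mm and 18 mm thick; z up.
- scale: fixed kitchen scale: a white housing (50 x 90 mm, 260 mm high) on a steel foot 12 mm thick and 120 mm wide, with a hook arm that sticks out of the housing's front. Origin: on the worktop right under the hook's dip. Its -x axis is the way the arm points, away from the housing, whose front face is at x = +125 mm; the foot runs from x = -50 to +185 mm.
- hook_seat (a point): top of the steel hook arm (10 mm round bar) mid-dip, 185 mm above the worktop when empty; moves with the hook, axes as the scale's. The arm is level from x = -12 to +12 mm; on the -x side it turns up to its end at x = -31 mm, 16 mm above the seat; on the +x side it rises 12 mm by x = +30 mm and runs level to the housing. Entering from -x, the arch's wire must pass over the end.
- hook (a joint): how far the hook has dipped, m: 0 empty, at the top; 0.054 at the bottom stop; keep it above the last few millimetres (under 0.050). Straight down, spring 150 N/m with light damping, so the basket makes it dip about 33 mm (28 to 38); let go suddenly it overshoots to about 1.6 times that and bobs for about 2 s.
- mug: white mug, 76 mm across, 88 mm high, to be left alone; origin: centre of its underside.
- jar: amber glass jar with a steel cap, 64 mm across, 115 mm high, to be left alone; origin: centre of its underside.
- bowl: small blue bowl, 104 mm across, 45 mm high, to be left alone; origin: centre of its underside.
- salt_mill: dark wooden salt mill, 48 mm across, 112 mm high, to be left alone; origin: centre of its underside.
- basket: the whole wire egg basket, loose, about 0.5 kg (varies by 15 percent): round, 100 mm across, rim and eggs 46 mm high, four eggs packed fast in it. Origin: centre of its underside, axes as its wooden grip's.
Mind the look-alikes: they are no part of the job. Of the things that look like the part that bears lid_knob, the smaller one is meant.

How it is judged:
On the way, in this order (a step that is already met when the one before it is completed fails the run):
1. the lid lies flat, knob up, on the chopping board, with the basket still in the pot (horizontal distance between lid_knob and board_top below 0.06 m and angle between lid_knob's own z axis and vertical below 0.08 rad and z of lid_knob in the frame of board_top between 0.031 and 0.043 m and horizontal distance between basket_grip and pot below 0.06 m), for 0.2 s.
2. the basket hangs by its arch in the hook's dip, the hook carrying it (distance between basket_arch and hook_seat below 0.02 m and value of joint hook above 0.02 m and angle between basket_grip's own z axis and vertical below 0.2 rad), for 0.2 s.
At the end, for the whole second after the job is handed in: Lid flat (0.08 rad), knob up, on the board, centres within 60 mm; basket upright (0.2 rad), mid-arch within 20 mm of the hook seat, hook dipped over 20 mm and at rest (15 mm/s), basket still (40 mm/s); pot upright (0.1 rad) within 40 mm of its start (all of step 2 and horizontal distance between lid_knob and board_top below 0.06 m and angle between lid_knob's own z axis and vertical below 0.08 rad and z of lid_knob in the frame of board_top between 0.031 and 0.043 m and velocity of joint hook between -0.015 and 0.015 m/s and linear speed of basket below 0.04 m/s and distance of pot from where it was at the start of the episode below 0.04 m and angle between pot's own z axis and vertical below 0.1 rad); the robot touches nothing.
It fails at once if the hook is driven to the bottom of its travel (dips more than 50 mm) (value of joint hook above 0.05 m).
It fails at once if the basket is tipped by more than 0.6 rad (angle between basket_grip's own z axis and vertical above 0.6 rad).
It fails at once if the pot is dragged away or knocked over (distance of pot from where it was at the start of the episode above 0.06 m or angle between pot's own z axis and vertical above 0.4 rad).
It fails at once if the mug, jar, bowl or salt mill is pushed away (more than 40 mm) (distance of any of mug, jar, bowl, salt_mill from where it was at the start of the episode above 0.04 m).
It also fails if it takes over 72 s, if anything falls off the work surface, if the arm or the gripper's body presses on something with over 40 N, if the wrist force passes 120 N, or if a joint passes its speed limit or range.

## Working session

There is one attempt and no reset: what is moved stays moved. The work goes in short steps, Python scripts to look and compute and a tool call to move; the robot and the scene stay as the last step left them, time stands still between calls to the robot, and variables do not carry over. Pictures are saved under pics/ and viewed, at most 11 in all, crops included, and the job is handed in when it is done.

Besides the shell and the picture viewer there is one more tool, called after "Emit:" by a JSON object that holds its "method" and its "body", one argument or row to a line. apply_moves: Moves the arm, as the interface text tells. Its arguments: {"type":"object","properties":{"moves":{"type":"array"},"newtons":{"type":"number"}},"required":["moves"]}

```bash
mkdir -p pics; cat > h.py <<'E'
import numpy as np, cv2
from station import telemetry, cams, arm
def cal(n):
    c=cams.get_calibration(n);K=np.array([[c['fx'],0,c['cx']],[0,c['fy'],c['cy']],[0,0,1.]])
    return K,np.array(c['distortion'],float),cv2.Rodrigues(np.array(c['rvec'],float))[0],np.array(c['tvec'],float).ravel()
def ray(c,uv):
    K,d,R,t=c
    p=cv2.undistortPoints(np.array(uv,float).reshape(-1,1,2),K,d).reshape(-1,2)
    return -R.T@t,np.c_[p,np.ones(len(p))]@R
def onplane(c,uv,z):
    o,D=ray(c,uv);return o+D*((z-o[2])/D[:,2])[:,None]
def atdepth(c,uv,dep):
    o,D=ray(c,uv);return o+D*np.array(dep).reshape(-1,1)
E
python3 - <<'E'
from h import *
for n in ['top','scene']:
    c=cal(n);im,d=cams.camera(n);cv2.imwrite(f'pics/{n}0.png',im[:,:,::-1]);np.savez(f'{n}0.npz',im=im,d=d)
    print(n,ray(c,[[320,200]]),(d>0).mean())
print(telemetry.read_state())
E
```

```text
top (array([ 0.35950746, -0.00423021,  1.46408993]), array([[ 0.08566453,  0.00663068, -0.99631063]])) 0.99604296875
scene (array([ 1.27078557, -0.21340358,  1.29918402]), array([[-0.55729744,  0.15849695, -0.81506087]])) 0.99584765625
{'time_s': 0.1, 'joint_pos': array([-1.40707407e+00,  2.45719338e-01,  1.55884867e+00,  1.20804924e-05,
        1.33873241e+00, -1.74076154e-01]), 'qd': array([ 0.00352292, -0.00085842, -0.00086769,  0.00054476, -0.00044827,
        0.00187675]), 'tau': array([-8.80702555e-05, -4.16915059e+01, -3.15524876e+01,  6.85782591e-02,
        3.09388165e-02, -5.84677173e-05]), 'tcp_pos': array([ 0.21535246, -0.6127262 ,  0.20449485]), 'tool_rot': array([[ 9.43487548e-01,  3.31407870e-01, -2.66750657e-04],
       [ 3.31407835e-01, -9.43486090e-01,  1.68683433e-03],
       [ 3.07354637e-04, -1.67991044e-03, -9.99998542e-01]]), 'contact_force': array([ 0.80809141, -0.13194287,  0.77100829]), 'moment': array([-0.04245668,  0.08527137,  0.04506609]), 'grip_force': 0.0, 'opening': 0.9973772357959497}
```

View pics/top0.png

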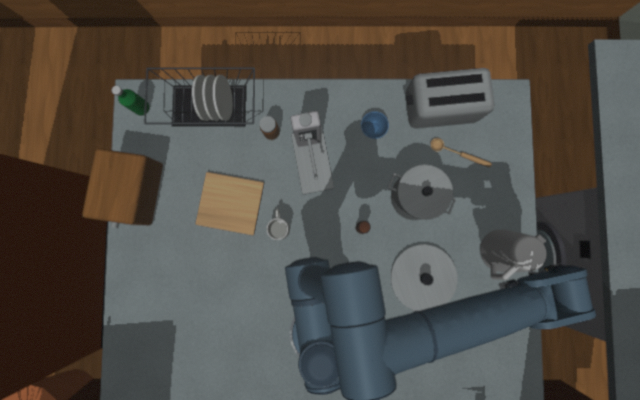

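View pics/scene0.png

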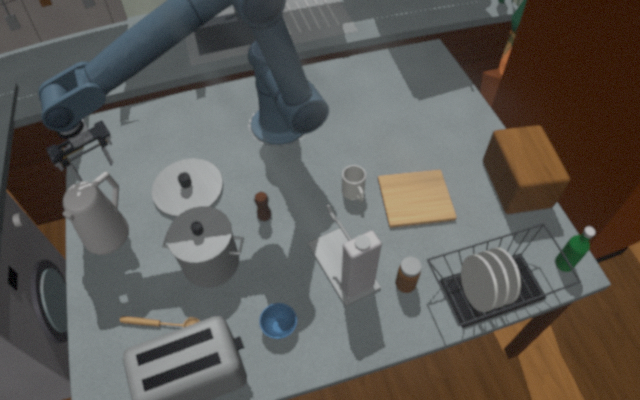

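The two lids in the top view are the one on the pot, with its knob at (427,190) (scene (197,229)), and one lying on the worktop, with its knob at (426,279) (scene (185,181)). The one on the pot is smaller and covers the pot, so it fits the description. The board is at (230,203), and the scale is at (306,122) with its arm running down to about (315,178). I'll measure these and enlarge the lids.

```bash
cat >> h.py <<'E'
def cloud(n,d):
    c=cal(n);v,u=np.mgrid[0:400,0:640];return atdepth(c,np.c_[u.ravel(),v.ravel()],d.ravel()).reshape(400,640,3)
E
python3 - <<'E'
from h import *
P={};I={}
for n in ['top','scene']:
    f=np.load(f'{n}0.npz');P[n]=cloud(n,f['d']);I[n]=f['im']
T=P['top'];S=P['scene']
def circ(m,nm):
    cs,_=cv2.findContours(m.astype(np.uint8),cv2.RETR_EXTERNAL,cv2.CHAIN_APPROX_NONE)
    k=max(cs,key=cv2.contourArea);return k
def near(C,x,y,r):return np.hypot(C[...,0]-x,C[...,1]-y)<r
for name,px in [('potlid',(190,427)),('biglid',(279,426))]:
    p=T[px];print(name,'knobtop',p.round(4))
    for n,C in P.items():
        z0=p[2]-.038
        m=near(C,p[0],p[1],.14)&(abs(C[...,2]-z0)<.008)
        k=circ(m,name);q=onplane(cal(n),k.reshape(-1,2),np.median(C[m][:,2]))
        (x,y),r=cv2.minEnclosingCircle((q[:,:2]*1000).astype(np.float32));print(n,x,y,2*r,'z',np.median(C[m][:,2]))
        mk=near(C,p[0],p[1],.03)&(C[...,2]>p[2]-.006)
        v,u=np.nonzero(mk); print('  knob cloud',C[mk].mean(0).round(4),mk.sum(),u.mean(),v.mean())
# board
for n,C in P.items():
    b=T[203,230];m=near(C,b[0],b[1],.18)&(abs(C[...,2]-.018)<.007)
    hsv=cv2.cvtColor(I[n],cv2.COLOR_RGB2HSV);m&=(hsv[...,1]>70)
    k=circ(m,'b');q=onplane(cal(n),k.reshape(-1,2),.018);print('board',n,cv2.minAreaRect((q[:,:2]*1000).astype(np.float32)),np.median(C[m][:,2]))
# housing top
for n,C in P.items():
    m=(C[...,2]>.235)&(C[...,2]<.285)&near(C,*T[118,306][:2],.10)
    k=circ(m,'h');q=onplane(cal(n),k.reshape(-1,2),.26);print('housing',n,cv2.minAreaRect((q[:,:2]*1000).astype(np.float32)),m.sum())
    # arm pts
    m=(C[...,2]>.165)&(C[...,2]<.215)&near(C,*T[165,314][:2],.12)
    print('arm',n,m.sum(),C[m][np.argsort(C[m][:,0])][::max(1,m.sum()//12)].round(3).tolist())
    m=(C[...,2]>.006)&(C[...,2]<.02)&near(C,*T[170,310][:2],.17)&(hsv[...,1]<40 if n=='scene' else True)
im=I['top'][100:320,340:520];cv2.imwrite('pics/crop1.png',cv2.resize(im,None,fx=2.7,fy=2.7,interpolation=cv2.INTER_CUBIC)[:,:,::-1])
im=I['top'][90:210,270:350];a=cv2.resize(im,None,fx=5,fy=5,interpolation=cv2.INTER_CUBIC)
im=I['scene'][200:310,305:385];b=cv2.resize(im,(400,550),interpolation=cv2.INTER_CUBIC);b=cv2.copyMakeBorder(b,0,50,0,0,cv2.BORDER_CONSTANT)
cv2.imwrite('pics/crop2.png',np.hstack([a,b])[:,:,::-1])
E
```

```text
potlid knobtop [ 0.5015 -0.3421  0.1969]
top 498.7938537597656 -344.2494201660156 183.5911407470703 z 0.16408547771031856
  knob cloud [ 0.4979 -0.3426  0.2016] 78 427.56410256410254 190.96153846153845
scene 503.4742736816406 -346.3184814453125 188.05621337890625 z 0.164923587767825
  knob cloud [ 0.5048 -0.3443  0.2016] 117 196.4188034188034 226.93162393162393
biglid knobtop [ 0.2029 -0.366   0.0693]
top 93.39181518554688 -345.103515625 5.073968887329102 z 0.02430531447237949
  knob cloud [ 0.2035 -0.3662  0.5378] 719 482.9638386648122 303.643949930459
scene 202.1255645751953 -366.6571350097656 42.085811614990234 z 0.024446999189132512
  knob cloud [ 0.2107 -0.3655  0.5281] 912 143.71162280701753 62.10964912280702
board top ((472.295654296875, 339.7932434082031), (217.2157745361328, 196.30581665039062), 79.72801208496094) 0.01668980550911936
board scene ((476.79351806640625, 336.240234375), (217.4664764404297, 202.31796264648438), 79.74243927001953) 0.017808124886415033
housing top ((708.9765625, 50.51607894897461), (54.28248977661133, 88.96247863769531), 11.060072898864746) 472
arm top 253 [[0.537, 0.021, 0.196], [0.561, 0.024, 0.189], [0.582, 0.028, 0.181], [0.606, 0.027, 0.199], [0.627, 0.034, 0.193], [0.65, 0.041, 0.193], [0.671, 0.048, 0.19], [0.678, 0.047, 0.2], [0.683, 0.079, 0.208], [0.684, 0.089, 0.214], [0.69, 0.044, 0.207], [0.693, 0.018, 0.167], [0.702, 0.005, 0.185]]
housing scene ((722.6744995117188, 44.67233657836914), (58.17173385620117, 95.13795471191406), 11.457231521606445) 763
arm scene 156 [[0.541, 0.014, 0.195], [0.548, 0.02, 0.193], [0.556, 0.018, 0.194], [0.565, 0.015, 0.179], [0.576, 0.017, 0.184], [0.591, 0.021, 0.19], [0.603, 0.022, 0.202], [0.614, 0.025, 0.197], [0.625, 0.035, 0.194], [0.634, 0.035, 0.198], [0.643, 0.029, 0.194], [0.654, 0.034, 0.198]]
```

View pics/crop1.png

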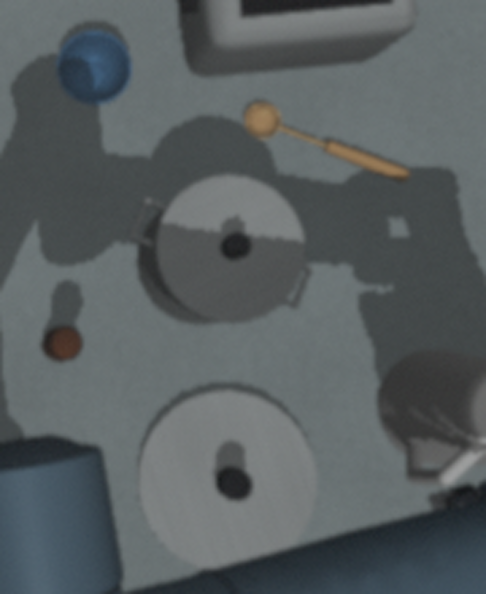

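View pics/crop2.png

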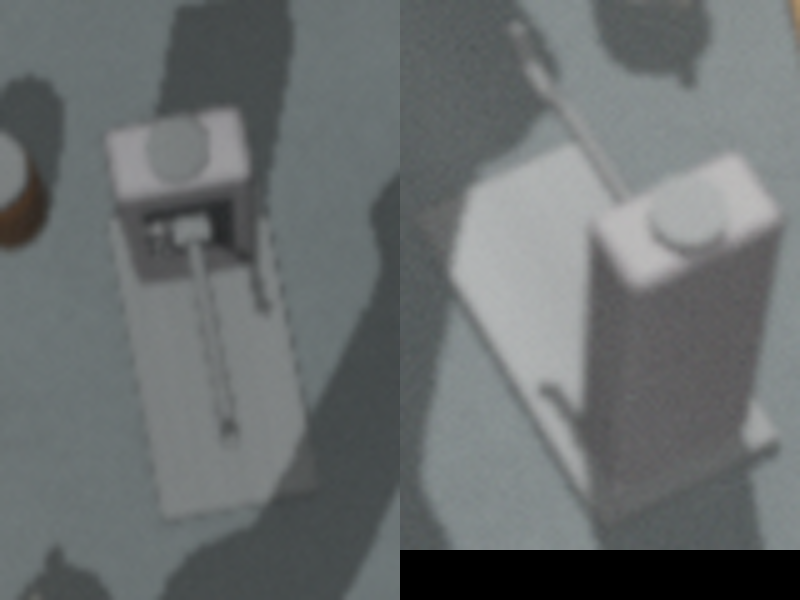

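Crop 1 confirms it: the lid on the pot (crop (235,245)) is the smaller of the two and sits on the handled pot. Crop 2 shows the hook arm running from the housing down to its tip at (230,432). The knob is at about (0.501, -0.344, 0.189), the board at (0.474, 0.338), and the hook seat at about (0.565, 0.020) with a yaw of 11°. I'll start moving now.

Emit:
{"method": "apply_moves", "body": {
  "moves": [
    {"translation":[0,0,0.05],"twist":0,"jaw":0.07},
    {"translation":[0,0,0.05],"twist":0,"jaw":0.07},
    {"translation":[0,0,0.05],"twist":0,"jaw":0.07},
    {"translation":[0.04,0.038,0],"twist":0,"jaw":0.07},
    {"translation":[0.041,0.038,0],"twist":0,"jaw":0.07},
    {"translation":[0.041,0.038,0],"twist":0,"jaw":0.07},
    {"translation":[0.041,0.038,0],"twist":0,"jaw":0.07},
    {"translation":[0.041,0.038,0],"twist":0,"jaw":0.07},
    {"translation":[0.041,0.039,0],"twist":0,"jaw":0.07},
    {"translation":[0.041,0.039,0],"twist":0,"jaw":0.07}
  ]
}}

```text
time_s: 1.1
tcp_pos: [0.4719, -0.3722, 0.355]
tool_rot: [[0.944, 0.331, -0.0], [0.331, -0.944, 0.001], [-0.0, -0.001, -1.0]]
contact_force: [-0.1, -0.5, -0.1]
opening: 0.745
grip_force: 0.0
```

```bash
python3 - <<'E'
from h import *
s=telemetry.read_state();c=cal('wrist');im,d=cams.camera('wrist');print(s['tcp_pos'],s['joint_pos'])
cv2.imwrite('pics/w1.png',im[:,:,::-1])
v,u=np.mgrid[0:400,0:640];C=atdepth(c,np.c_[u.ravel(),v.ravel()],d.ravel()).reshape(400,640,3)
for lo,hi in [(.192,.215),(.155,.175)]:
    m=(C[...,2]>lo)&(C[...,2]<hi)&(np.hypot(C[...,0]-.5,C[...,1]+.345)<.12)
    k=max(cv2.findContours(m.astype(np.uint8),0,1)[0],key=cv2.contourArea);z=np.median(C[m][:,2])
    q=onplane(c,k.reshape(-1,2),z);print(z,cv2.minEnclosingCircle((q[:,:2]*1000).astype(np.float32)),m.sum())
E
```

```text
[ 0.47187036 -0.37215767  0.35499889] [-8.56285318e-01  4.95568698e-02  1.50639728e+00  6.26006296e-06
  1.58631752e+00  3.76872442e-01]
0.20372519405207573 ((500.766845703125, -344.0235290527344), 16.018617630004883) 607
0.16605986960229874 ((499.71966552734375, -343.59039306640625), 91.59223937988281) 15744
```

View pics/w1.png

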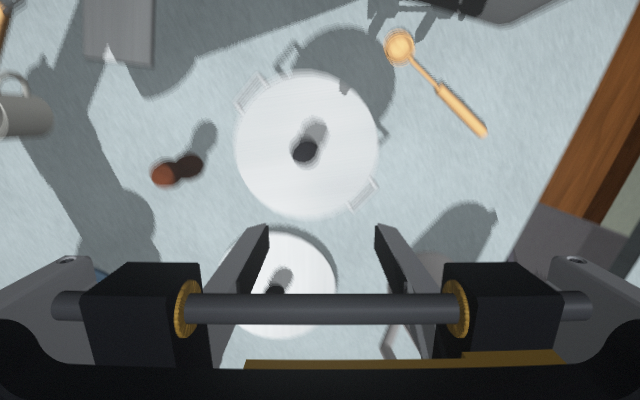

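The wrist view shows the smaller lid's knob at (304,150), with the salt mill at (178,168) well clear. The knob measures (0.5008, -0.3438), and the radii match (16 and 92 mm).

Emit:
{"method": "apply_moves", "body": {
  "moves": [
    {"translation":[0,0,-0.03],"twist":0,"jaw":0.07},
    {"translation":[0,0,-0.02],"twist":0,"jaw":0.07},
    {"translation":[0,0,0],"twist":0,"jaw":0.07}
  ]
}}

```text
time_s: 1.45
tcp_pos: [0.4696, -0.3724, 0.3013]
tool_rot: [[0.943, 0.332, -0.005], [0.332, -0.943, 0.006], [-0.003, -0.007, -1.0]]
contact_force: [0.1, 0.4, -0.1]
opening: 0.744
grip_force: 0.0
```

Emit:
{"method": "apply_moves", "body": {
  "moves": [
    {"translation":[0.016,0.014,0],"twist":0,"jaw":0.07},
    {"translation":[0.015,0.014,0],"twist":0,"jaw":0.07},
    {"translation":[0,0,-0.04],"twist":0,"jaw":0.07},
    {"translation":[0,0,-0.04],"twist":0,"jaw":0.07},
    {"translation":[0,0,-0.02],"twist":0,"jaw":0.07},
    {"translation":[0,0,0],"twist":0,"jaw":0.07}
  ]
}}

```text
time_s: 2.05
tcp_pos: [0.5003, -0.345, 0.2025]
tool_rot: [[0.944, 0.331, -0.004], [0.331, -0.944, 0.004], [-0.003, -0.006, -1.0]]
contact_force: [-0.3, -0.5, -0.9]
opening: 0.744
grip_force: 0.0
```

Emit:
{"method": "apply_moves", "body": {
  "moves": [
    {"translation":[0.0005,0.001,-0.02],"twist":0,"jaw":0.07},
    {"translation":[0,0,-0.009],"twist":0,"jaw":0.07},
    {"translation":[0,0,0],"twist":0,"jaw":0.02},
    {"translation":[0,0,0],"twist":0,"jaw":0.02},
    {"translation":[0,0,0],"twist":0,"jaw":0.02},
    {"translation":[0,0,0],"twist":0,"jaw":0.02}
  ],
  "newtons": 40
}}

```text
time_s: 2.65
tcp_pos: [0.5027, -0.3454, 0.1776]
tool_rot: [[0.944, 0.331, 0.001], [0.331, -0.944, -0.001], [0.001, 0.002, -1.0]]
contact_force: [0.4, 0.2, 0.2]
opening: 0.44
grip_force: 0.0
```

Emit:
{"method": "apply_moves", "body": {
  "moves": [
    {"translation":[-0.001,0.001,-0.003],"twist":0,"jaw":0.02},
    {"translation":[0,0,0],"twist":0,"jaw":0.02},
    {"translation":[0,0,0],"twist":0,"jaw":0.02},
    {"translation":[0,0,0],"twist":0,"jaw":0.02}
  ]
}}

```text
time_s: 3.05
tcp_pos: [0.5014, -0.3437, 0.1738]
tool_rot: [[0.943, 0.332, 0.0], [0.332, -0.943, 0.0], [0.0, -0.0, -1.0]]
contact_force: [-1.5, 2.1, 4.2]
opening: 0.335
grip_force: 40.0
```

Emit:
{"method": "apply_moves", "body": {
  "moves": [
    {"translation":[0,0,0.015],"twist":0,"jaw":0.02},
    {"translation":[0,0,0.03],"twist":0,"jaw":0.02},
    {"translation":[0,0,0.04],"twist":0,"jaw":0.02},
    {"translation":[0,0,0.04],"twist":0,"jaw":0.02},
    {"translation":[-0.005,0.02,0.02],"twist":0,"jaw":0.02},
    {"translation":[-0.01,0.035,0],"twist":0,"jaw":0.02},
    {"translation":[-0.02,0.04,0],"twist":0,"jaw":0.02},
    {"translation":[-0.02,0.04,0],"twist":0,"jaw":0.02},
    {"translation":[-0.02,0.04,0],"twist":0,"jaw":0.02},
    {"translation":[-0.01,0.04,0],"twist":0,"jaw":0.02}
  ]
}}

```text
time_s: 4.05
tcp_pos: [0.4148, -0.1276, 0.3184]
tool_rot: [[0.944, 0.33, -0.0], [0.33, -0.944, -0.0], [-0.0, 0.0, -1.0]]
contact_force: [0.6, -0.1, -2.1]
opening: 0.334
grip_force: 40.0
```

Emit:
{"method": "apply_moves", "body": {
  "moves": [
    {"translation":[0,0.042,0],"twist":0,"jaw":0.02},
    {"translation":[0,0.042,0],"twist":0,"jaw":0.02},
    {"translation":[0,0.042,0],"twist":0,"jaw":0.02},
    {"translation":[0,0.042,0],"twist":0,"jaw":0.02},
    {"translation":[0,0.042,0],"twist":0,"jaw":0.02},
    {"translation":[0.005,0.042,0],"twist":0,"jaw":0.02},
    {"translation":[0.01,0.042,0],"twist":0,"jaw":0.02},
    {"translation":[0.02,0.042,0],"twist":0,"jaw":0.02},
    {"translation":[0.02,0.042,0],"twist":0,"jaw":0.02},
    {"translation":[0.005,0.03,-0.02],"twist":0,"jaw":0.02}
  ]
}}

```text
time_s: 5.05
tcp_pos: [0.4787, 0.2818, 0.301]
tool_rot: [[0.943, 0.332, 0.006], [0.332, -0.943, 0.002], [0.006, 0.0, -1.0]]
contact_force: [0.9, -0.4, -2.2]
opening: 0.334
grip_force: 40.0
```

Emit:
{"method": "apply_moves", "body": {
  "moves": [
    {"translation":[0,0,-0.03],"twist":0,"jaw":0.02},
    {"translation":[0,0,0],"twist":0,"jaw":0.02}
  ]
}}

```text
time_s: 5.25
tcp_pos: [0.4737, 0.2787, 0.2635]
tool_rot: [[0.943, 0.333, -0.009], [0.333, -0.943, -0.004], [-0.01, 0.0, -1.0]]
contact_force: [-0.5, 0.2, -4.5]
opening: 0.334
grip_force: 40.0
```

Emit:
{"method": "apply_moves", "body": {
  "moves": [
    {"translation":[0,0.03,-0.01],"twist":0,"jaw":0.02},
    {"translation":[0,0.03,-0.03],"twist":0,"jaw":0.02},
    {"translation":[0,0,-0.04],"twist":0,"jaw":0.02},
    {"translation":[0,0,-0.04],"twist":0,"jaw":0.02},
    {"translation":[0,0,-0.04],"twist":0,"jaw":0.02},
    {"translation":[0,0,-0.03],"twist":0,"jaw":0.02},
    {"translation":[0,0,0],"twist":0,"jaw":0.02},
    {"translation":[0,0,0],"twist":0,"jaw":0.02}
  ]
}}

```text
time_s: 6.05
tcp_pos: [0.4774, 0.3389, 0.0801]
tool_rot: [[0.944, 0.331, 0.001], [0.331, -0.944, 0.001], [0.002, -0.0, -1.0]]
contact_force: [0.6, 0.1, -1.4]
opening: 0.334
grip_force: 40.0
```

Emit:
{"method": "apply_moves", "body": {
  "moves": [
    {"translation":[-0.003,0,-0.02],"twist":0,"jaw":0.02},
    {"translation":[0,0,-0.01],"twist":0,"jaw":0.02},
    {"translation":[0,0,-0.005],"twist":0,"jaw":0.02},
    {"translation":[0,0,-0.003],"twist":0,"jaw":0.02},
    {"translation":[0,0,0],"twist":0,"jaw":0.02}
  ]
}}

```text
time_s: 6.55
tcp_pos: [0.4737, 0.3392, 0.041]
tool_rot: [[0.944, 0.331, 0.001], [0.331, -0.944, 0.0], [0.001, -0.0, -1.0]]
contact_force: [-0.2, -0.9, -2.7]
opening: 0.336
grip_force: 40.0
```

Emit:
{"method": "apply_moves", "body": {
  "moves": [
    {"translation":[0,0,-0.0015],"twist":0,"jaw":0.02},
    {"translation":[0,0,0],"twist":0,"jaw":0.02},
    {"translation":[0,0,0],"twist":0,"jaw":0.06},
    {"translation":[0,0,0],"twist":0,"jaw":0.06},
    {"translation":[0,0,0],"twist":0,"jaw":0.06},
    {"translation":[0,0,0],"twist":0,"jaw":0.06},
    {"translation":[0,0,0.04],"twist":0,"jaw":0.06},
    {"translation":[0,0,0.05],"twist":0,"jaw":0.06},
    {"translation":[0,0,0.05],"twist":0,"jaw":0.06},
    {"translation":[-0.01,-0.01,0.05],"twist":0,"jaw":0.06}
  ]
}}

```text
time_s: 7.55
tcp_pos: [0.464, 0.3297, 0.2295]
tool_rot: [[0.943, 0.332, 0.001], [0.332, -0.943, 0.001], [0.001, -0.0, -1.0]]
contact_force: [1.5, 0.1, 0.4]
opening: 0.639
grip_force: 0.0
```

```bash
python3 - <<'E'
from h import *
im,d=cams.camera('top');T=cloud('top',d);np.savez('top1.npz',im=im,d=d)
m=(np.hypot(T[...,0]-.474,T[...,1]-.338)<.12)&(abs(T[...,2]-.032)<.006)
print('lid z',np.median(T[m][:,2]),T[m].mean(0),T[m][:,:2].min(0),T[m][:,:2].max(0))
A=np.c_[T[m][:,:2],np.ones(m.sum())];print(np.linalg.lstsq(A,T[m][:,2],rcond=None)[0],telemetry.read_state()['tcp_pos'])
# basket grip in pot
hsv=cv2.cvtColor(im,cv2.COLOR_RGB2HSV)
m=(np.hypot(T[...,0]-.5,T[...,1]+.344)<.08)&(T[...,2]<.165)&(T[...,2]>.12)
v,u=np.nonzero(m);print('in pot',m.sum(),T[m].mean(0) if m.sum() else 0,u.mean(),v.mean())
cv2.imwrite('pics/t1.png',np.hstack([cv2.resize(im[150:230,385:465],(400,400),interpolation=2),cv2.resize(im[160:240,190:270],(400,400),interpolation=2)])[:,:,::-1])
E
```

```text
lid z 0.030784755592058177 [0.4606829  0.30089539 0.03095272] [0.37998209 0.23224492] [0.57128892 0.42490418]
[0.00195997 0.00463406 0.02865543] [0.46668697 0.33055453 0.23903204]
in pot 54 [ 0.50137099 -0.33213715  0.14346821] 419.8703703703704 191.7962962962963
```

View pics/t1.png

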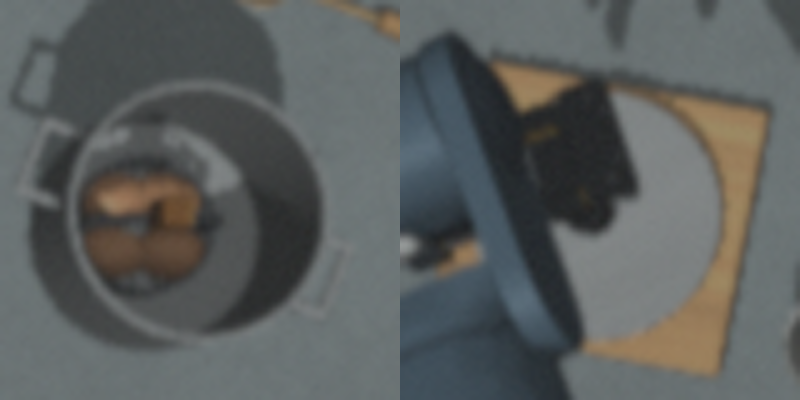

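The right half shows the lid lying on the board. The lid's top measures 0.031 m and is flat to within 0.005 rad. The left half shows the open pot, with the wooden grip at crop (175,210) and the arch running left to right. I'll go over the pot for a close look.

Emit:
{"method": "apply_moves", "body": {
  "moves": [
    {"translation":[0,0,0.04],"twist":0,"jaw":0.06},
    {"translation":[0,-0.02,0.04],"twist":0,"jaw":0.06},
    {"translation":[0,-0.042,0.035],"twist":0,"jaw":0.06},
    {"translation":[0,-0.042,0],"twist":0,"jaw":0.06},
    {"translation":[0,-0.042,0],"twist":0,"jaw":0.06},
    {"translation":[0,-0.042,0],"twist":0,"jaw":0.06},
    {"translation":[0,-0.042,0],"twist":0,"jaw":0.06},
    {"translation":[0,-0.042,0],"twist":0,"jaw":0.06},
    {"translation":[0,-0.042,0],"twist":0,"jaw":0.06},
    {"translation":[0,-0.042,0],"twist":0,"jaw":0.06}
  ]
}}

```text
time_s: 8.6
tcp_pos: [0.4634, -0.0246, 0.339]
tool_rot: [[0.943, 0.331, 0.001], [0.331, -0.943, -0.0], [0.001, 0.0, -1.0]]
contact_force: [0.6, -1.1, 0.4]
opening: 0.643
grip_force: 0.0
```

Emit:
{"method": "apply_moves", "body": {
  "moves": [
    {"translation":[0,-0.042,0],"twist":0,"jaw":0.06},
    {"translation":[0,-0.042,0],"twist":0,"jaw":0.06},
    {"translation":[0,-0.042,0],"twist":0,"jaw":0.06},
    {"translation":[0,-0.042,0],"twist":0,"jaw":0.06},
    {"translation":[0,-0.042,0],"twist":0,"jaw":0.06},
    {"translation":[0,-0.042,0],"twist":0,"jaw":0.06},
    {"translation":[0,-0.042,0],"twist":0,"jaw":0.06},
    {"translation":[0,-0.042,0],"twist":0,"jaw":0.06},
    {"translation":[0,-0.01,0],"twist":0,"jaw":0.06},
    {"translation":[0,0,0],"twist":0,"jaw":0.06}
  ]
}}

```text
time_s: 9.6
tcp_pos: [0.4633, -0.3699, 0.3382]
tool_rot: [[0.944, 0.33, -0.001], [0.33, -0.944, 0.001], [-0.0, -0.001, -1.0]]
contact_force: [-0.0, -0.1, -0.4]
opening: 0.639
grip_force: 0.0
```

```bash
python3 - <<'E'
from h import *
s=telemetry.read_state();c=cal('wrist');im,d=cams.camera('wrist');print(s['tcp_pos'],s['joint_pos'])
np.savez('w2.npz',im=im,d=d)
v,u=np.mgrid[0:400,0:640];C=atdepth(c,np.c_[u.ravel(),v.ravel()],d.ravel()).reshape(400,640,3)
m=(np.hypot(C[...,0]-.5,C[...,1]+.344)<.078)&(C[...,2]>.137)&(C[...,2]<.158)
k=max(cv2.findContours(m.astype(np.uint8),0,1)[0],key=cv2.contourArea)
q=onplane(c,k.reshape(-1,2),.147);print('griptop',np.median(C[m][:,2]),m.sum(),cv2.minAreaRect((q[:,:2]*1000).astype(np.float32)),k.reshape(-1,2).mean(0))
for lo,hi in[(.085,.110),(.105,.12)]:
    m2=(np.hypot(C[...,0]-.5,C[...,1]+.344)<.075)&(C[...,2]>lo)&(C[...,2]<hi)
    if m2.sum():print(cv2.minAreaRect((C[m2][:,:2]*1000).astype(np.float32)),m2.sum())
x,y=k.reshape(-1,2).mean(0).astype(int);x0,y0=max(x-100,0),max(y-75,0)
cv2.imwrite('pics/w2.png',cv2.resize(im[y0:y0+150,x0:x0+200],(800,600),interpolation=2)[:,:,::-1]);print(x0,y0)
E
```

```text
[ 0.46331022 -0.36986766  0.33821652] [-8.64920441e-01  3.50842281e-02  1.55082877e+00  2.35370369e-04
  1.55719580e+00  3.70017924e-01]
griptop 0.1468318650727627 283 ((502.1188659667969, -332.2410583496094), (21.012062072753906, 21.51302146911621), 0.1892380714416504) [304.15789474 142.28070175]
((504.9801940917969, -331.8852233886719), (14.440457344055176, 86.37647247314453), 1.0962756872177124) 213
((511.7671203613281, -334.7563171386719), (18.10025978088379, 2.1475231647491455), 81.16063690185547) 7
204 67
```

View pics/w2.png

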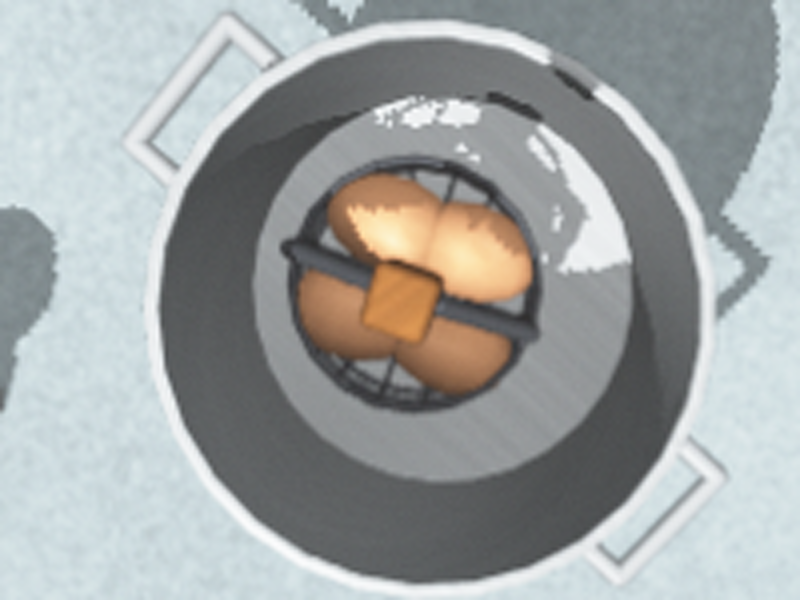

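The crop shows the basket upright in the pot, with the grip at crop (402,300). It is at (0.502, -0.332), its top at 0.147 m as expected, and the arch lies along world y to within 1°.

Emit:
{"method": "apply_moves", "body": {
  "moves": [
    {"translation":[0.013,0.013,0],"twist":-0.11,"jaw":0.05},
    {"translation":[0.013,0.013,0],"twist":-0.11,"jaw":0.05},
    {"translation":[0.013,0.012,0],"twist":-0.11,"jaw":0.05},
    {"translation":[0,0,-0.04],"twist":0,"jaw":0.05},
    {"translation":[0,0,-0.04],"twist":0,"jaw":0.05},
    {"translation":[0,0,-0.04],"twist":0,"jaw":0.05},
    {"translation":[0,0,-0.03],"twist":0,"jaw":0.05},
    {"translation":[0,0,0],"twist":0,"jaw":0.05},
    {"translation":[0,0,0],"twist":0,"jaw":0.05}
  ]
}}

```text
time_s: 10.55
tcp_pos: [0.5032, -0.3299, 0.1901]
tool_rot: [[1.0, 0.009, 0.001], [0.009, -1.0, -0.0], [0.001, 0.0, -1.0]]
contact_force: [0.2, 0.2, 0.4]
opening: 0.535
grip_force: 0.0
```

Emit:
{"method": "apply_moves", "body": {
  "moves": [
    {"translation":[-0.001,-0.002,-0.02],"twist":0,"jaw":0.05},
    {"translation":[0,0,-0.03],"twist":0,"jaw":0.05},
    {"translation":[0,0,-0.02],"twist":0,"jaw":0.05},
    {"translation":[0,0,-0.009],"twist":0,"jaw":0.05},
    {"translation":[0,0,0],"twist":0,"jaw":0.05},
    {"translation":[0,0,0],"twist":0,"jaw":0.05}
  ]
}}

```text
time_s: 11.15
tcp_pos: [0.5029, -0.3338, 0.1124]
tool_rot: [[1.0, 0.008, 0.003], [0.008, -1.0, -0.002], [0.003, 0.003, -1.0]]
contact_force: [-0.6, -0.1, 0.6]
opening: 0.532
grip_force: 0.0
```

Emit:
{"method": "apply_moves", "body": {
  "moves": [
    {"translation":[-0.0005,0.001,-0.001],"twist":0,"jaw":0.01},
    {"translation":[0,0,0],"twist":0,"jaw":0.01},
    {"translation":[0,0,0],"twist":0,"jaw":0.01},
    {"translation":[0,0,0],"twist":0,"jaw":0.01},
    {"translation":[0,0,0],"twist":0,"jaw":0.01},
    {"translation":[0,0,0],"twist":0,"jaw":0.01},
    {"translation":[0,0,0],"twist":0,"jaw":0.01},
    {"translation":[0,0,0],"twist":0,"jaw":0.01}
  ],
  "newtons": 40
}}

```text
time_s: 11.95
tcp_pos: [0.5014, -0.3323, 0.1094]
tool_rot: [[1.0, 0.008, 0.0], [0.008, -1.0, -0.001], [0.0, 0.001, -1.0]]
contact_force: [0.0, -2.0, 1.5]
opening: 0.23
grip_force: 40.0
```

Emit:
{"method": "apply_moves", "body": {
  "moves": [
    {"translation":[0,0,0.01],"twist":0,"jaw":0.01},
    {"translation":[0,0,0.025],"twist":0,"jaw":0.01},
    {"translation":[0,0,0.035],"twist":0,"jaw":0.01},
    {"translation":[0,0,0.035],"twist":0,"jaw":0.01},
    {"translation":[0,0,0.035],"twist":0,"jaw":0.01},
    {"translation":[0,0,0.035],"twist":0,"jaw":0.01},
    {"translation":[0,0,0.025],"twist":0,"jaw":0.01},
    {"translation":[0,0,0],"twist":0,"jaw":0.01},
    {"translation":[0,0,0],"twist":0,"jaw":0.01}
  ]
}}

```text
time_s: 12.85
tcp_pos: [0.5007, -0.3313, 0.3075]
tool_rot: [[1.0, 0.008, -0.002], [0.008, -1.0, 0.002], [-0.002, -0.002, -1.0]]
contact_force: [-1.0, 0.5, -4.5]
opening: 0.233
grip_force: 40.0
```

Emit:
{"method": "apply_moves", "body": {
  "moves": [
    {"translation":[-0.005,0.02,0],"twist":0.02,"jaw":0.01},
    {"translation":[-0.009,0.035,0],"twist":0.03,"jaw":0.01},
    {"translation":[-0.009,0.04,0],"twist":0.03,"jaw":0.01},
    {"translation":[-0.009,0.04,0],"twist":0.03,"jaw":0.01},
    {"translation":[-0.009,0.04,0],"twist":0.03,"jaw":0.01},
    {"translation":[-0.009,0.04,0],"twist":0.03,"jaw":0.01},
    {"translation":[-0.009,0.04,0],"twist":0.027,"jaw":0.01},
    {"translation":[-0.009,0.04,0],"twist":0,"jaw":0.01},
    {"translation":[0,0.02,0],"twist":0,"jaw":0.01},
    {"translation":[0,0,0],"twist":0,"jaw":0.01}
  ]
}}

```text
time_s: 13.85
tcp_pos: [0.4316, -0.0144, 0.3061]
tool_rot: [[0.978, 0.207, -0.005], [0.207, -0.978, 0.002], [-0.004, -0.003, -1.0]]
contact_force: [-0.1, -0.4, -5.7]
opening: 0.23
grip_force: 40.0
```

```bash
python3 - <<'E'
from h import *
s=telemetry.read_state();c=cal('wrist');im,d=cams.camera('wrist');print(s['tcp_pos'],s['tool_rot'].round(3).tolist(),s['contact_force'])
cv2.imwrite('pics/w3.png',im[:,:,::-1]);np.savez('w3.npz',im=im,d=d)
v,u=np.mgrid[0:400,0:640];C=atdepth(c,np.c_[u.ravel(),v.ravel()],d.ravel()).reshape(400,640,3);np.save('w3C.npy',C)
m=(C[...,2]>.17)&(C[...,2]<.21)&(np.hypot(C[...,0]-.6,C[...,1]-.028)<.085)&(C[...,0]<.68)
q=C[m];i=np.argsort(q[:,0]);print(m.sum())
b=np.arange(.52,.69,.01)
for lo in b:
    k=q[(q[:,0]>=lo)&(q[:,0]<lo+.01)]
    if len(k):print(round(lo,3),len(k),k.mean(0).round(4),k[:,2].max().round(4))
E
```

```text
[ 0.43155153 -0.0144426   0.30613283] [[0.978, 0.207, -0.005], [0.207, -0.978, 0.002], [-0.004, -0.003, -1.0]] [-0.06404506 -0.39704142 -5.7026183 ]
866
0.53 25 [0.5388 0.0182 0.1986] 0.2011
0.54 109 [0.5448 0.0188 0.1982] 0.2021
0.55 103 [0.5553 0.0207 0.1865] 0.1942
0.56 125 [0.565  0.0228 0.1836] 0.1866
0.57 123 [0.5751 0.0244 0.1841] 0.1875
0.58 154 [0.585  0.0268 0.1886] 0.1937
0.59 151 [0.5947 0.0285 0.1945] 0.1983
0.6 76 [0.6027 0.0299 0.1957] 0.1982
```

View pics/w3.png

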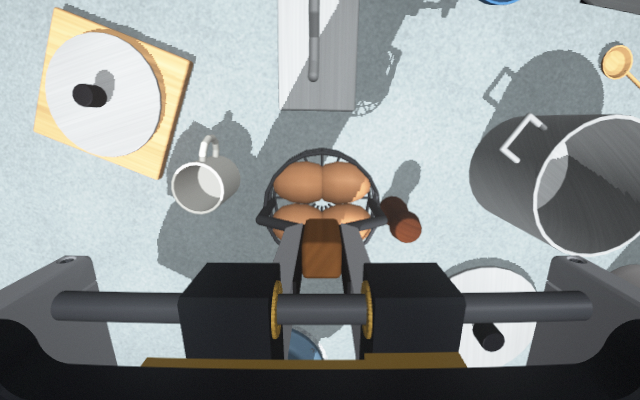

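The wrist view shows the basket upright in the gripper, the hook arm ahead at (315,40) with its tip at (314,78), and the mug at (200,185) clear. The hook seat fits (0.568, 0.0232, 0.185) with a yaw of about 11°. I'll move to the point in front of it.

Emit:
{"method": "apply_moves", "body": {
  "moves": [
    {"translation":[0.01,0.005,-0.01],"twist":0,"jaw":0.01},
    {"translation":[0.014,0.007,-0.025],"twist":0,"jaw":0.01},
    {"translation":[0.014,0.007,-0.03],"twist":-0.01,"jaw":0.01},
    {"translation":[0,0,-0.015],"twist":0,"jaw":0.01},
    {"translation":[0,0,0],"twist":0,"jaw":0.01},
    {"translation":[0,0,0],"twist":0,"jaw":0.01},
    {"translation":[0,0,0],"twist":0,"jaw":0.01}
  ]
}}

```text
time_s: 14.6
tcp_pos: [0.4718, 0.0013, 0.2306]
tool_rot: [[0.981, 0.193, 0.003], [0.193, -0.981, -0.001], [0.002, 0.001, -1.0]]
contact_force: [0.2, 0.3, -4.6]
opening: 0.231
grip_force: 40.0
```

```bash
python3 - <<'E'
from h import *
s=telemetry.read_state();print(s['tcp_pos'],s['tool_rot'].round(3).tolist(),s['contact_force'])
im,d=cams.camera('scene');S=cloud('scene',d);np.savez('s2.npz',im=im,d=d)
m=(np.hypot(S[...,0]-s['tcp_pos'][0],S[...,1]-s['tcp_pos'][1])<.08)&(S[...,2]<.22)
hsv=cv2.cvtColor(im,cv2.COLOR_RGB2HSV);e=m&(hsv[...,1]>90)
if e.sum():print('eggs',S[e].mean(0),S[e].max(0),e.sum())
# tip in scene
t=(np.hypot(S[...,0]-.545,S[...,1]-.019)<.012)&(S[...,2]>.17)&(S[...,2]<.215);print('tip',S[t].mean(0),t.sum())
cv2.imwrite('pics/s2.png',cv2.resize(im[130:310,270:470],(660,594),interpolation=2)[:,:,::-1])
E
```

```text
[0.4718107  0.0012715  0.23063968] [[0.981, 0.193, 0.003], [0.193, -0.981, -0.001], [0.002, 0.001, -1.0]] [ 0.23153808  0.2781693  -4.60967078]
eggs [0.47736538 0.00333155 0.16440795] [0.51274839 0.04031825 0.17552794] 403
tip [0.54803485 0.01564676 0.19324275] 27
```

View pics/s2.png

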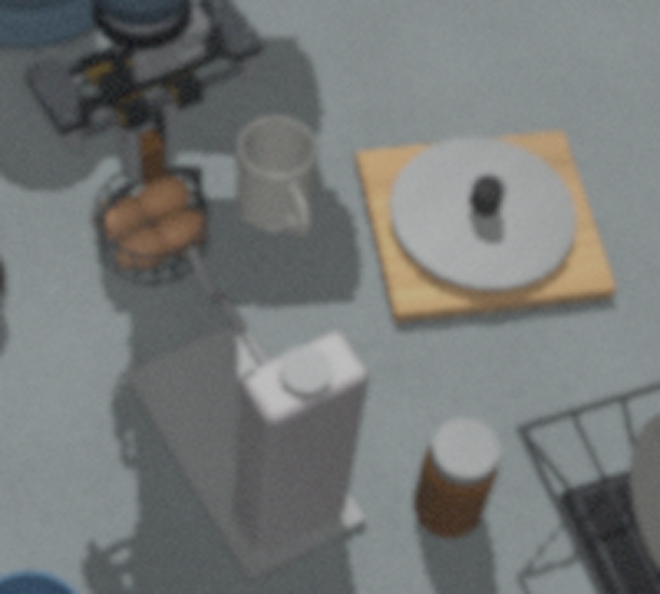

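The scene view shows the basket in front of the hook tip, with the lid centred on the board and the mug clear. I'll lower 8 mm and slide the arch in over the tip.

Emit:
{"method": "apply_moves", "body": {
  "moves": [
    {"translation":[0,0.001,-0.008],"twist":0,"jaw":0.01},
    {"translation":[0,0,0],"twist":0,"jaw":0.01},
    {"translation":[0,0,0],"twist":0,"jaw":0.01},
    {"translation":[0.01,0.002,0],"twist":0,"jaw":0.01},
    {"translation":[0.01,0.002,0],"twist":0,"jaw":0.01},
    {"translation":[0.01,0.002,0],"twist":0,"jaw":0.01},
    {"translation":[0,0,0],"twist":0,"jaw":0.01},
    {"translation":[0,0,0],"twist":0,"jaw":0.01}
  ]
}}

```text
time_s: 15.45
tcp_pos: [0.5014, 0.0091, 0.2208]
tool_rot: [[0.981, 0.194, -0.001], [0.194, -0.981, 0.0], [-0.001, -0.0, -1.0]]
contact_force: [-0.8, -0.2, -4.3]
opening: 0.233
grip_force: 40.0
```

Emit:
{"method": "apply_moves", "body": {
  "moves": [
    {"translation":[0.006,0.001,0.002],"twist":0,"jaw":0.01},
    {"translation":[0.008,0.002,0],"twist":0,"jaw":0.01},
    {"translation":[0.008,0.0015,0],"twist":0,"jaw":0.01},
    {"translation":[0.008,0.0015,0],"twist":0,"jaw":0.01},
    {"translation":[0.008,0.0015,0],"twist":0,"jaw":0.01},
    {"translation":[0.008,0.0015,0],"twist":0,"jaw":0.01},
    {"translation":[0.008,0.0015,0],"twist":0,"jaw":0.01},
    {"translation":[0.008,0.0015,0],"twist":0,"jaw":0.01},
    {"translation":[0.004,0.001,0],"twist":0,"jaw":0.01},
    {"translation":[0,0,0],"twist":0,"jaw":0.01}
  ]
}}

```text
time_s: 16.45
tcp_pos: [0.5676, 0.0221, 0.223]
tool_rot: [[0.981, 0.194, -0.0], [0.194, -0.981, 0.0], [-0.0, -0.0, -1.0]]
contact_force: [-0.3, -0.3, -5.0]
opening: 0.235
grip_force: 40.0
```

Emit:
{"method": "apply_moves", "body": {
  "moves": [
    {"translation":[0,0,-0.006],"twist":0,"jaw":0.01},
    {"translation":[0,0,-0.006],"twist":0,"jaw":0.01},
    {"translation":[0,0,-0.006],"twist":0,"jaw":0.01},
    {"translation":[0,0,-0.006],"twist":0,"jaw":0.01},
    {"translation":[0,0,-0.006],"twist":0,"jaw":0.01},
    {"translation":[0,0,-0.006],"twist":0,"jaw":0.01},
    {"translation":[0,0,0],"twist":0,"jaw":0.01},
    {"translation":[0,0,0],"twist":0,"jaw":0.01},
    {"translation":[0,0,0],"twist":0,"jaw":0.01}
  ]
}}

```text
time_s: 17.35
tcp_pos: [0.5674, 0.022, 0.1875]
tool_rot: [[0.981, 0.194, 0.0], [0.194, -0.981, -0.0], [0.0, 0.0, -1.0]]
contact_force: [-1.2, 0.2, -3.5]
opening: 0.233
grip_force: 40.0
```

```bash
python3 - <<'E'
from h import *
s=telemetry.read_state();c=cal('wrist');im,d=cams.camera('wrist');print(s['tcp_pos'],s['contact_force'])
v,u=np.mgrid[0:400,0:640];C=atdepth(c,np.c_[u.ravel(),v.ravel()],d.ravel()).reshape(400,640,3)
q=C[(np.hypot(C[...,0]-.62,C[...,1]-.033)<.06)&(C[...,2]>.12)&(C[...,2]<.23)]
for lo in np.arange(.57,.68,.01):
    k=q[(q[:,0]>=lo)&(q[:,0]<lo+.01)]
    if len(k):print(round(lo,3),len(k),np.median(k,0).round(4))
cv2.imwrite('pics/w4.png',im[:,:,::-1])
E
```

```text
[0.56737765 0.02197032 0.18750454] [-1.19549363  0.23321657 -3.51944556]
0.57 2689 [0.5765 0.0278 0.2122]
0.58 1455 [0.5825 0.018  0.1286]
0.59 1010 [0.5949 0.0249 0.1254]
0.6 601 [0.6038 0.0264 0.1301]
0.61 457 [0.6147 0.0303 0.1824]
0.62 263 [0.625  0.0342 0.1847]
0.63 271 [0.635  0.0362 0.1847]
0.64 279 [0.645  0.0381 0.1849]
0.65 292 [0.6552 0.04   0.1847]
0.66 309 [0.6651 0.0419 0.1846]
0.67 779 [0.6741 0.0434 0.1919]
```

View pics/w4.png

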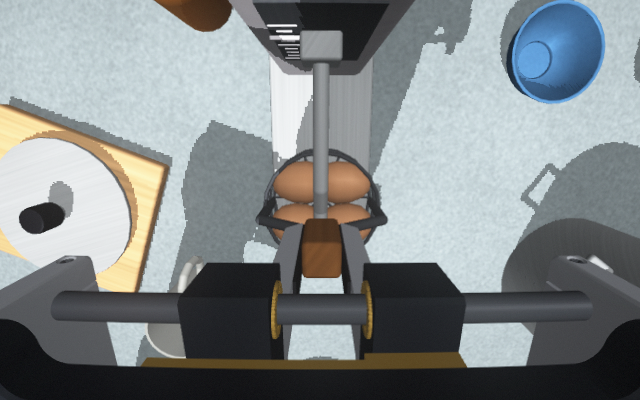

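The view shows the hook arm at (320,130) running through the middle of the arch. It has dipped about 12 mm (level part 0.197 → 0.185 m), so the basket is seated. I'll keep lowering.

Emit:
{"method": "apply_moves", "body": {
  "moves": [
    {"translation":[0,0,-0.004],"twist":0,"jaw":0.01},
    {"translation":[0,0,-0.004],"twist":0,"jaw":0.01},
    {"translation":[0,0,-0.004],"twist":0,"jaw":0.01},
    {"translation":[0,0,-0.003],"twist":0,"jaw":0.01},
    {"translation":[0,0,-0.003],"twist":0,"jaw":0.01},
    {"translation":[0,0,0],"twist":0,"jaw":0.01},
    {"translation":[0,0,0],"twist":0,"jaw":0.01},
    {"translation":[0,0,0],"twist":0,"jaw":0.01}
  ]
}}

```text
time_s: 18.2
tcp_pos: [0.5676, 0.022, 0.1695]
tool_rot: [[0.981, 0.194, 0.001], [0.194, -0.981, -0.0], [0.001, 0.0, -1.0]]
contact_force: [1.4, 0.7, -0.3]
opening: 0.235
grip_force: 40.0
```

```bash
python3 - <<'E'
from h import *
F=[]
for i in range(4):
    c=cal('wrist');im,d=cams.camera('wrist');s=telemetry.read_state();F.append(s['contact_force'])
v,u=np.mgrid[0:400,0:640];C=atdepth(c,np.c_[u.ravel(),v.ravel()],d.ravel()).reshape(400,640,3)
q=C[(abs(C[...,0]-.645)<.02)&(abs(C[...,1]-.038)<.006)&(C[...,2]>.12)&(C[...,2]<.23)]
print(s['tcp_pos'],np.mean(F,0),np.std(F,0),'arm level',np.median(q[:,2]))
E
```

```text
[0.56754824 0.02193012 0.16940786] [ 1.82920848 -0.25838399 -0.33639771] [0.55924044 0.05717903 0.63101222] arm level 0.16687127099141044
```

Emit:
{"method": "apply_moves", "body": {
  "moves": [
    {"translation":[0,0,-0.001],"twist":0,"jaw":0.01},
    {"translation":[0,0,0],"twist":0,"jaw":0.01},
    {"translation":[0,0,0],"twist":0,"jaw":0.05},
    {"translation":[0,0,0],"twist":0,"jaw":0.05},
    {"translation":[0,0,0],"twist":0,"jaw":0.05},
    {"translation":[0,0,0],"twist":0,"jaw":0.05},
    {"translation":[0,0,0],"twist":0,"jaw":0.05}
  ]
}}

```text
time_s: 19.1
tcp_pos: [0.567, 0.0221, 0.168]
tool_rot: [[0.981, 0.194, -0.0], [0.194, -0.981, 0.0], [-0.0, -0.0, -1.0]]
contact_force: [-0.0, -0.0, -0.8]
opening: 0.531
grip_force: 0.0
```

Emit:
{"method": "apply_moves", "body": {
  "moves": [
    {"translation":[0,0,0.01],"twist":0,"jaw":0.05},
    {"translation":[0,0,0.02],"twist":0,"jaw":0.05},
    {"translation":[0,0,0.03],"twist":0,"jaw":0.05},
    {"translation":[0,0,0.04],"twist":0,"jaw":0.05},
    {"translation":[-0.02,0,0.04],"twist":0,"jaw":0.05},
    {"translation":[-0.04,0,0.02],"twist":0,"jaw":0.05},
    {"translation":[-0.04,0,0],"twist":0,"jaw":0.05},
    {"translation":[-0.04,0,0],"twist":0,"jaw":0.05},
    {"translation":[0,0,0],"twist":0,"jaw":0.05},
    {"translation":[0,0,0],"twist":0,"jaw":0.05}
  ]
}}

```text
time_s: 20.1
tcp_pos: [0.4272, 0.022, 0.3292]
tool_rot: [[0.981, 0.193, 0.003], [0.193, -0.981, -0.001], [0.003, 0.001, -1.0]]
contact_force: [-0.2, 0.2, 0.7]
opening: 0.534
grip_force: 0.0
```

Emit:
{"method": "apply_moves", "body": {
  "moves": [
    {"translation":[0,0,0],"twist":0,"jaw":0.05},
    {"translation":[0,0,0],"twist":0,"jaw":0.05},
    {"translation":[0,0,0],"twist":0,"jaw":0.05},
    {"translation":[0,0,0],"twist":0,"jaw":0.05},
    {"translation":[0,0,0],"twist":0,"jaw":0.05},
    {"translation":[0,0,0],"twist":0,"jaw":0.05},
    {"translation":[0,0,0],"twist":0,"jaw":0.05},
    {"translation":[0,0,0],"twist":0,"jaw":0.05},
    {"translation":[0,0,0],"twist":0,"jaw":0.05},
    {"translation":[0,0,0],"twist":0,"jaw":0.05}
  ]
}}

```text
time_s: 21.1
tcp_pos: [0.4272, 0.022, 0.3281]
tool_rot: [[0.981, 0.193, 0.0], [0.193, -0.981, -0.0], [0.0, 0.0, -1.0]]
contact_force: [-0.9, -0.8, 0.2]
opening: 0.529
grip_force: 0.0
```

```bash
python3 - <<'E'
from h import *
for i in range(6):
    c=cal('wrist');im,d=cams.camera('wrist')
    v,u=np.mgrid[0:400,0:640];C=atdepth(c,np.c_[u.ravel(),v.ravel()],d.ravel()).reshape(400,640,3)
    hsv=cv2.cvtColor(im,cv2.COLOR_RGB2HSV)
    q=C[(abs(C[...,0]-.63)<.015)&(abs(C[...,1]-.035)<.006)&(C[...,2]>.12)&(C[...,2]<.23)]
    g=C[(np.hypot(C[...,0]-.568,C[...,1]-.023)<.06)&(C[...,2]>.17)&(hsv[...,1]>90)]
    e=C[(np.hypot(C[...,0]-.568,C[...,1]-.023)<.07)&(C[...,2]>.06)&(C[...,2]<.13)&(hsv[...,1]>90)]
    print(np.median(q[:,2]) if len(q) else None,g.mean(0) if len(g) else None,e.mean(0),len(g),len(e))
cv2.imwrite('pics/w5.png',im[:,:,::-1]);print(telemetry.read_state()['tcp_pos'])
E
```

```text
0.1642891672353132 [0.56672106 0.02235321 0.20187077] [0.56154317 0.02516741 0.10168412] 601 2082
0.1643369185130889 [0.56693691 0.02238887 0.20233832] [0.56154799 0.02523326 0.10164774] 586 2090
0.16426835051556773 [0.5669022  0.02232942 0.20234785] [0.56155307 0.0251279  0.10168549] 590 2080
0.16425811650185373 [0.56677378 0.0224273  0.20207396] [0.56159303 0.0251875  0.10164985] 595 2086
0.1643567481641753 [0.5667855  0.02243248 0.20213063] [0.56156522 0.02505893 0.10166488] 597 2083
0.16425771500230693 [0.56679981 0.02240797 0.20212315] [0.56156282 0.02512265 0.10163734] 595 2084
[0.42718096 0.02199888 0.32809296]
```

View pics/w5.png

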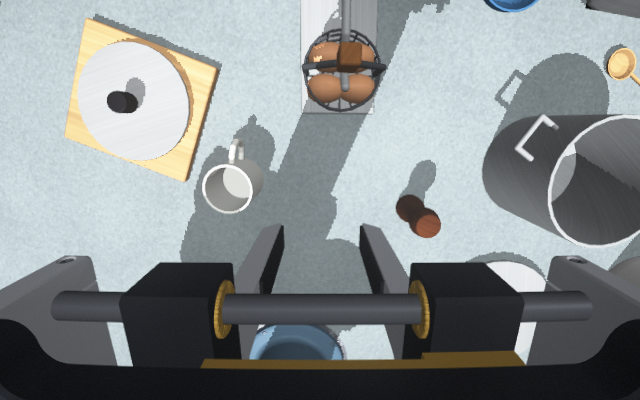

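The view shows the basket hanging upright and still on the hook at (345,65), with the hook dipped about 33 mm. The lid lies flat on the board at (133,100), and the gripper is clear of everything. I'm handing it in.

```bash
python3 -c "
from station import arm;print(arm.sign_off())"
```

```text
the job is handed in; nothing more can be done
None
```

I handed the job in: the lid lies flat, knob up, on the board, and the basket hangs free and still in the hook's dip, with the hook down about 33 mm; the sign-off returned no verdict.

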